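# Strip the topping mill: left-hand burr nut, then the burr

## Task

The topping mill is due for cleaning. Unscrew its big hexagonal burr nut - it has a left-hand thread, so it comes off clockwise seen from above - and set it flat on its face in the shallow steel tray; then lift the burr off the spindle and set it down gently beside the nut, flat and hub up. Leave the chocolate bar, lollipop, stamp and carton around the work where they are.

Things in the scene. Friction and masses are not known exactly. Their poses are not given: they have to be found in the camera images.
- mill: Topping mill, fixed: white motor housing 160 x 150 x 86 mm high, spout on its front (-x, to 110 mm), round grinding chamber (120 mm outside, rim at z 112) on top. Origin under the spindle axis at table level, z up. In the open chamber (hopper off) the burr seats at z 100 on a fixed upright spindle: plain 28 mm shank to z 138, above it a 26 mm thread up to z 171. The spindle does not turn.
- nut: Burr nut, bare metal, plain hexagon 48 mm across flats (55 over corners), 32 mm high, 0.2 kg, on top of the mill. Origin: centre of its underside, z up; flats face its x axis and every 60 degrees from it. At the start it lies loosely on the hub (underside at mill z 145), with about 0.7 mm play. Coarse left-hand thread: clockwise from above raises it 18 mm a turn; no force needed.
- nut_grip (a point): Point on the nut's axis 24 mm above its underside, where the TCP suits: fingertips then end 5 mm above its underside. After about 200 degrees clockwise (10 mm up) the thread lets go and the nut lifts straight off; before that it holds fast, and turned anticlockwise it stops at once. Take it in two or more grasps.
- burr: Burr: steel disc 90 mm across, 10 mm thick, toothed below, with a round hub 44 mm across that rises to 45 mm above the underside; 31 mm bore right through; 0.4 kg. Origin: centre of the underside, z up. Sits on the spindle inside the 102 mm wide chamber, held only by the nut; it may turn a little with the nut. Must be lifted 75 mm to clear the spindle.
- hub_grip (a point): Point on the burr's axis 36 mm above its underside, for the TCP when gripping the 44 mm hub; the fingertips then stand 7 mm above the disc.
- tray: Shallow steel parts tray, fixed, 160 mm (its x) x 250 mm (its y), walls 16 mm high and 3 mm thick, floor 3 mm thick. Origin: centre of its underside, z up. Room for nut and burr side by side along its y, for example 58 mm either side of the centre; fingers that close along its x have most room.
- choc_bar: Bystander: flat wrapped bar 57 x 162 x 12 mm, lying in the middle between mill and tray, its length away from the robot; a 53 mm high bell stands behind it. Origin under its centre. Tall furniture backs the whole work: a 335 mm dispenser from world x 0.60 m in the middle, higher shelves from 0.63 m at the left, a 215 mm bin from 0.67 m at the right.
- stamp: Bystander: wooden hand stamp with turned knob, 33 x 58 x 76 mm, standing at the left edge of the table, with the mill's clear hopper (121 mm across, 120 mm high, fixed) behind it. Origin under its centre.
- lollipop: Bystander: lollipop with a 72 mm disc, 157 mm long, lying at the right edge of the table. Origin under its centre.
- mint_box: Bystander: upright carton 55 x 63 x 102 mm at the right edge of the table, behind the lollipop. Origin under its centre.

How it is judged:
On the way, in this order (a step that is already met when the one before it is completed fails the run):
1. the nut is unscrewed and clear above the spindle, the burr still seated (z of nut in the frame of mill above 0.172 m and z of burr in the frame of mill below 0.106 m and horizontal distance between burr and mill below 0.006 m), for 0.1 s.
2. the nut lies flat in the tray, let go, the burr still seated (x of nut in the frame of tray between -0.06 and 0.06 m and y of nut in the frame of tray between -0.105 and 0.105 m and z of nut in the frame of tray below 0.04 m and angle between the z axis of nut and the z axis of tray, either way round below 0.12 rad and linear speed of nut below 0.02 m/s and z of burr in the frame of mill below 0.106 m and horizontal distance between burr and mill below 0.006 m and contact force between nut and the fingers below 0.1 N), for 0.2 s.
At the end, for the whole second after the job is handed in: Nut flat on a face in the tray (within 0.12 rad), centre within 60 mm (tray x) and 105 mm (tray y) of the tray's centre; burr flat on the tray floor, hub up (within 0.1 rad, underside within 5 mm of the floor), centre within 40 and 88 mm; both at rest and let go (x of nut in the frame of tray between -0.06 and 0.06 m and y of nut in the frame of tray between -0.105 and 0.105 m and z of nut in the frame of tray below 0.04 m and angle between the z axis of nut and the z axis of tray, either way round below 0.12 rad and linear speed of each of nut, burr below 0.02 m/s and x of burr in the frame of tray between -0.04 and 0.04 m and y of burr in the frame of tray between -0.088 and 0.088 m and z of burr in the frame of tray below 0.008 m and angle between burr's own z axis and vertical below 0.1 rad); the robot touches nothing.
It fails at once if the wrapped bar is pushed more than 30 mm from its place (distance of choc_bar from where it was at the start of the episode above 0.03 m).
It fails at once if the stamp is pushed more than 30 mm from its place (distance of stamp from where it was at the start of the episode above 0.03 m).
It fails at once if the lollipop is pushed more than 30 mm from its place (distance of lollipop from where it was at the start of the episode above 0.03 m).
It fails at once if the carton is pushed more than 30 mm from its place (distance of mint_box from where it was at the start of the episode above 0.03 m).
It fails at once if the burr is dropped or banged into the tray (contact force between burr and tray above 100 N).
It also fails if it takes over 72 s, if anything falls off the work surface, if the arm or the gripper's body presses on something with over 40 N, if the wrist force passes 120 N, or if a joint passes its speed limit or range.

## Robot

A 7-joint arm with a two-finger parallel gripper is mounted at the origin on a cart in front of the work surface, level with it; the furniture and walls round the work are solid. World frame = base frame: x ahead of the robot, y to its left, z up, the work surface at z = 0. Lengths are in m, angles in rad, forces in N, time in s.
With the tool pointing down it reaches from about 0.425 to 0.925 m from the base axis. Payload 6.8 kg.
Tool frame: the origin (TCP) lies between the finger pads, 19 mm behind the fingertips; this is the grasp point; z points along the fingers, y is the line along which they close (so a half turn about z gives the same grasp; the last joint's range is limited). The gripper opens to 85 mm and grips with 20 to 120 N. Pads are 22 mm wide; open, the fingers measure 114 mm over their backs; the gripper's body (76 mm by 85 mm) begins 54 mm behind the grasp point. The pads swing forward as they close: fully open they stand 13 mm farther back than shut.
Start: joints at [1.011, 0.477, 0.022, 1.555, -0.011, 1.109, -0.083], TCP at [0.295, -0.607, 0.25] pointing down, gripper open.
Joint ranges: [-2.96, 2.96], [-0.34, 2.1], [-1.41, 1.46], [0.24, 2.44], [-1.37, 4.51], [0.17, 1.92], [-2.96, 2.96]. Speed limits (rad/s): [2.39, 2.39, 3.14, 3.14, 3.14, 3.14, 3.14].

## Interface

Orientations are given as a unit quaternion [w, x, y, z].
In Python, from station import monitor, eyes, bot gives the robot as it stands.
- The arm moves only by the tool creep_tool, called after "Request:" in YAML: its name, and indented under it one key for each argument. Schema: {"type":"object","properties":{"ticks":{"type":"array","items":{"type":"array","items":{"type":"number"},"minItems":5,"maxItems":5},"minItems":1,"maxItems":20},"squeeze":{"type":"number"},"only":{"type":"string"},"quiet":{"type":"boolean"},"lines":{"type":"string"}},"required":["ticks"],"additionalProperties":false}. ticks is a list of rows, 1 to 20 of them, each of 5 numbers: dx, dy, dz in m, then a turn about the tool's z in rad, then the opening from 0.0 (shut) to 1.0 (fully open); each row shifts and turns the commanded pose from where the row before left it, along the tool's axes as they then stand; what a row does not reach is not made up. A row lasts 1/10 s, in which the tool goes at most 0.05 m and 0.15 rad, less where a joint would pass 70% of its speed; a pose out of reach is approached as far as the arm can. The fingers move at their own pace and stop on an object; squeeze is the grip in N (left out, the last holds). Time passes only in rows, so rows that do not move let the fingers close. The tool returns the time, the measured TCP pose, the force, the opening and the grip force at its end. only (a regular expression) keeps the lines of the reply that match it, lines (a string "A,B") keeps lines A to B, and quiet returns only ok. Input that does not fit is refused with a message, and nothing moves.
- monitor.get_obs(): the state, without advancing time (a new reading comes with each control period).
- eyes.read_camera(name): name is "scene" or "top" or "wrist"; returns the picture (420x560x3 uint8, blue, green, red); there is no depth.
- eyes.camera_info(name): a dict with "vertical_fov" (degrees; the focal length in pixels is half the picture's height over the tangent of half this angle, whatever the lens; pixels are square), "cx", "cy" (the principal point, pixels), "view" (4x4, takes a point from world to camera coordinates); the wrist camera has in their place "hand_eye" (4x4, takes a point from camera to tool coordinates, whose origin is the TCP and whose axes are the flange's). Camera axes: x right, y up, looking along -z (the intrinsics and any distortion apply to the point x, -y, -z); pixel columns grow to the right and rows downward; lengths in m; the calibration is good to about 2 mm. A picture is of the moment at which its call begins: read the wrist's pose just before it. camera_info takes no time and is no camera call.
- bot.hand_in(): hands the job in; it is judged then, once.
The state is a dict: "t": time; "q": joint angles; "joint_vel": joint speeds; "joint_torque": joint torques, N m; "eef_pos": TCP position; "tool_rot": TCP orientation; "contact_force": force on the tool from outside, world axes, zero at the start; "torque": the same for the moment, N m; "gripper_width": opening from 0.0 (shut) to 1.0 (fully open); "grasp_force": force on a finger pad.
Only numpy, scipy, OpenCV 4.12 (cv2) and the standard library are available. Lean on these libraries where they do the work, as an engineer would, in place of code of your own. Each camera call takes 0.05 s, during which the arm holds its last target. There are 200 camera calls.

## Working session

There is one attempt and no reset: what is moved stays moved. The work goes in short steps, Python scripts to look and compute and a tool call to move; the robot and the scene stay as the last step left them, time stands still between calls to the robot, and variables do not carry over. Pictures are saved under pics/ and viewed, at most 12 in all, crops included, and the job is handed in when it is done.

```bash
ls; mkdir -p pics; python3 - <<'E'
from station import monitor, eyes, bot
import cv2, numpy as np
np.set_printoptions(precision=4,suppress=True)
o=monitor.get_obs(); print(o)
a=eyes.read_camera("scene"); b=eyes.read_camera("top")
cv2.imwrite("pics/scene.png",a); cv2.imwrite("pics/top.png",b)
for n in("scene","top","wrist"): print(n,eyes.camera_info(n))
E
```

```text
pics
{'t': 0.0, 'q': array([ 1.0109,  0.4778,  0.0223,  1.5565, -0.0115,  1.1093, -0.0831]), 'joint_vel': array([-0.0015, -0.0003, -0.0013,  0.0008, -0.0023, -0.0005,  0.001 ]), 'joint_torque': array([  0.0011, -59.6448,   1.6085, -28.1197,   0.0125,   0.0094,
        -0.    ]), 'eef_pos': array([ 0.2945, -0.6067,  0.249 ]), 'tool_rot': array([-0.0009,  0.9746,  0.224 , -0.0003]), 'contact_force': array([-0.5199,  0.0554,  0.1228]), 'torque': array([-0.0818,  0.0067, -0.0028]), 'grasp_force': 0.0, 'gripper_width': 0.9973207644668904}
scene {'vertical_fov': 47.32202723731193, 'cx': 280.9311503802778, 'cy': 205.21682958833188, 'view': array([[-0.6571, -0.7538, -0.0035,  0.3681],
       [ 0.3613, -0.3189,  0.8762, -0.2618],
       [-0.6616,  0.5745,  0.4819, -1.1257],
       [ 0.    ,  0.    ,  0.    ,  1.    ]])}
top {'vertical_fov': 49.185969188642055, 'cx': 275.5961794985475, 'cy': 207.07805076650553, 'view': array([[-0.0251, -0.9997,  0.0076,  0.0728],
       [ 0.996 , -0.0244,  0.0865, -0.5302],
       [-0.0863,  0.0098,  0.9962, -1.5837],
       [ 0.    ,  0.    ,  0.    ,  1.    ]])}
wrist {'vertical_fov': 70.89184797981915, 'cx': 281.96407051965224, 'cy': 207.6292524817324, 'hand_eye': array([[-0.0002,  0.9511,  0.309 ,  0.0784],
       [ 1.    ,  0.0004, -0.0006, -0.001 ],
       [-0.0007,  0.309 , -0.9511, -0.1254],
       [ 0.    ,  0.    ,  0.    ,  1.    ]])}
```

View pics/scene.png

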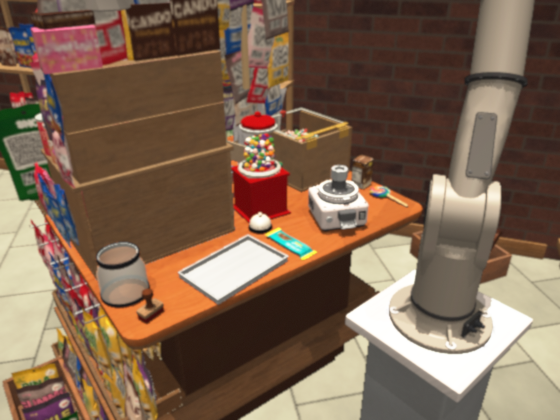

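View pics/top.png

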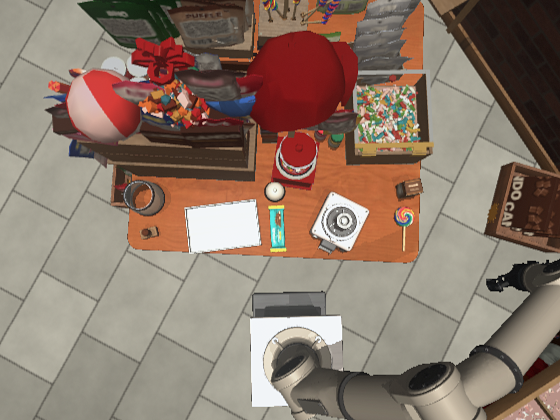

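The top view shows the white tray around (223,226), the mill at about (340,220) with the nut near (343,222), the bar at (278,228), and the lollipop, carton and stamp at the edges. In the scene view the nut stands at about (339,172). Next I take rough positions from these, then look closer with the wrist camera.

```bash
cat > h.py <<'E'
import numpy as np, cv2
from scipy.spatial.transform import Rotation as R
from station import monitor, eyes, bot
np.set_printoptions(precision=4,suppress=True)
def rot(o): q=o["tool_rot"]; return R.from_quat([q[1],q[2],q[3],q[0]])
def cam(n,o=None):
    i=eyes.camera_info(n); f=210/np.tan(np.radians(i["vertical_fov"])/2)
    if n=="wrist":
        o=o or monitor.get_obs(); T=np.eye(4); T[:3,:3]=rot(o).as_matrix(); T[:3,3]=o["eef_pos"]; M=T@i["hand_eye"]
    else: M=np.linalg.inv(i["view"])
    return M,f,i["cx"],i["cy"]
def onplane(c,uv,z):
    M,f,cx,cy=c; uv=np.atleast_2d(np.asarray(uv,float))
    d=np.c_[(uv[:,0]-cx)/f,-(uv[:,1]-cy)/f,-np.ones(len(uv))]@M[:3,:3].T
    return M[:3,3]+d*((z-M[2,3])/d[:,2])[:,None]
def project(c,P):
    M,f,cx,cy=c; p=(np.atleast_2d(P)-M[:3,3])@M[:3,:3]
    return np.c_[cx+f*p[:,0]/-p[:,2],cy-f*p[:,1]/-p[:,2]]
def tool_delta(o,target):  # world target -> tool axes
    return rot(o).inv().apply(np.asarray(target)-o["eef_pos"])
def yaw(o): # world heading of tool x, and of closing line y
    m=rot(o).as_matrix(); return np.arctan2(m[1,0],m[0,0]),np.arctan2(m[1,1],m[0,1])
E
python3 - <<'E'
from h import *
b=cv2.imread("pics/top.png"); c=cam("top")
hsv=cv2.cvtColor(b,cv2.COLOR_BGR2HSV)
m=((hsv[...,1]<60)&(hsv[...,2]>90)).astype(np.uint8)
n,l,s,ce=cv2.connectedComponentsWithStats(m)
for k in range(1,n):
    x,y,w,h,a=s[k]
    if a>150 and 150<x<420 and 180<y<270:
        pts=np.argwhere(l==k)[:,::-1].astype(np.float32); r=cv2.minAreaRect(pts); bx=cv2.boxPoints(r)
        print(s[k],r); 
        for z in(.008,.086): p=onplane(c,bx,z); print(z,p[:,:2].tolist(),p.mean(0), np.linalg.norm(np.diff(p,axis=0),axis=1))
print("nut top",onplane(c,[343,221],.177))
o=monitor.get_obs(); print(yaw(o)); print(onplane(c,[[270,205],[285,205],[285,251],[270,251],[275,191],[404,215]],.01))
cr=cv2.resize(b[170:270,170:430],None,fx=3,fy=3,interpolation=cv2.INTER_CUBIC); cv2.imwrite("pics/crop1.png",cr)
E
```

```text
[266 182  18  19 270] ((274.5, 191.0), (18.0, 17.0), 90.0)
0.008 [[0.623233116828646, 0.09132605758644789], [0.6217817198496927, 0.03099340001113128], [0.5575689358777585, 0.03269771954882966], [0.55903365676964, 0.09282404629097582]] [0.5904 0.062  0.008 ] [0.0604 0.0642 0.0601]
0.086 [[0.6121202127328533, 0.09055625148448952], [0.610738914537838, 0.03313750787558421], [0.5496274447721343, 0.03475951311280732], [0.5510214233689592, 0.09198189114319263]] [0.5809 0.0626 0.086 ] [0.0574 0.0611 0.0572]
[ 311  192   58   62 2136] ((337.3999938964844, 225.19998168945312), (44.72135925292969, 56.348915100097656), 26.56505012512207)
0.008 [[0.4131137957947137, -0.04008423691615269], [0.5891550847184099, -0.134974712912582], [0.5145378030240627, -0.2740169309972218], [0.3397773765016435, -0.17804661752466297]] [ 0.4641 -0.1568  0.008 ] [0.2    0.1578 0.1994]
0.086 [[0.4121491206810325, -0.034507259901465956], [0.5796880629308824, -0.12481476716424983], [0.5086746062295479, -0.2571415996272326], [0.3423546639835583, -0.16580640829295282]] [ 0.4607 -0.1456  0.086 ] [0.1903 0.1502 0.1897]
nut top [[ 0.4691 -0.1506  0.177 ]]
(np.float64(0.45177769910151133), np.float64(-1.119018867770086))
[[ 0.5407  0.0791  0.01  ]
 [ 0.5395  0.0262  0.01  ]
 [ 0.3778  0.0305  0.01  ]
 [ 0.3792  0.083   0.01  ]
 [ 0.5901  0.0602  0.01  ]
 [ 0.4937 -0.393   0.01  ]]
```

Request:
creep_tool:
  ticks:
    - [0.024,-0.022,-0.003,0,1]
    - [0.024,-0.022,-0.003,0,1]
    - [0.024,-0.022,-0.003,0,1]
    - [0.024,-0.022,-0.003,0,1]
    - [0.024,-0.022,-0.003,0,1]
    - [0.024,-0.022,-0.003,0,1]
    - [0.024,-0.022,-0.003,0,1]
    - [0.024,-0.022,-0.003,0,1]
    - [0.024,-0.022,-0.003,0,1]
    - [0.024,-0.022,-0.003,0,1]
    - [0.024,-0.022,-0.003,0,1]
    - [0.024,-0.022,-0.003,0,1]
    - [0.024,-0.022,-0.003,0,1]
    - [0.024,-0.022,-0.003,0,1]
    - [0.024,-0.022,-0.003,0,1]
    - [0,0,0,0,1]
    - [0,0,0,0,1]
    - [0,0,0,0,1]
  squeeze: 40

```text
t: 1.9
eef_pos: [0.4739, -0.1544, 0.2946]
tool_rot: [0.0, 0.975, 0.223, -0.0]
contact_force: [0.1, 0.2, -0.4]
gripper_width: 1.0
grasp_force: 0.0
```

```bash
python3 - <<'E'
from h import *
o=monitor.get_obs(); a=eyes.read_camera("wrist"); cv2.imwrite("pics/w1.png",a)
import pickle; pickle.dump(o,open("w1.pkl","wb")); print(o["eef_pos"],yaw(o),o["q"],o["t"],project(cam("wrist",o),[[.469,-.15,.177]]))
E
```

```text
[ 0.4739 -0.1544  0.2946] (np.float64(0.45022469826476996), np.float64(-1.1205717043699677)) [ 0.4098  0.1556 -0.2457  1.9002  0.0431  1.0917 -0.9735] 1.9 [[275.9256 209.6784]]
```

View pics/w1.png

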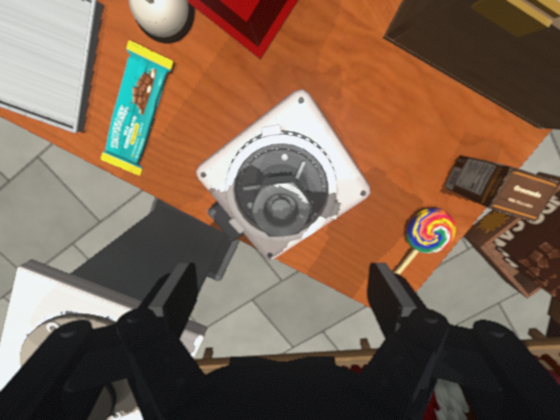

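The wrist view shows the nut on the mill at about (281,205), close to where I projected it. I zoom in on it.

```bash
python3 - <<'E'
import cv2
a=cv2.imread("pics/w1.png")[130:270,190:380]
cv2.imwrite("pics/w1c.png",cv2.resize(a,None,fx=4,fy=4,interpolation=cv2.INTER_CUBIC))
E
```

```text
(no output)
```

View pics/w1c.png

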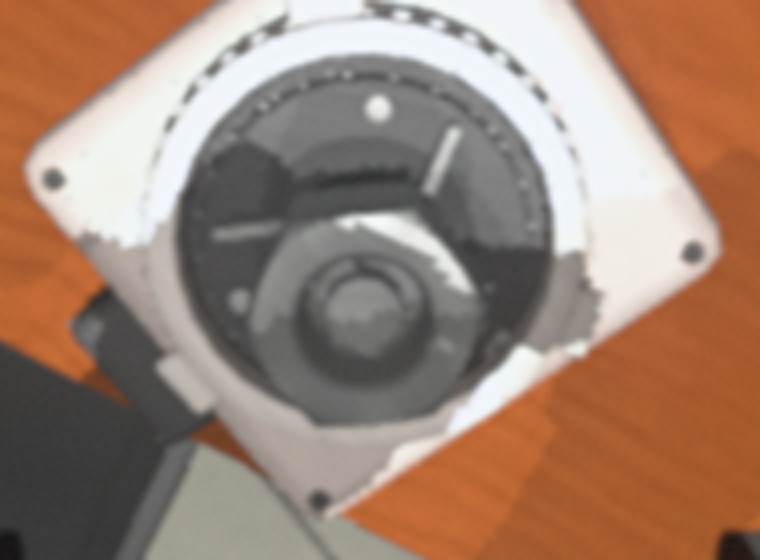

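The nut's top hexagon is clear in the crop, with corners near (300,225), (425,212), (485,305), (305,425) and (250,325), and its bore at (367,318). I project these corners onto the z = 0.177 plane.

```bash
python3 - <<'E'
from h import *
import pickle
o=pickle.load(open("w1.pkl","rb")); c=cam("wrist",o)
f=lambda p:(np.array(p,float)+.5)/4-.5+[190,130]
H=f([[300,225],[425,212],[485,305],[305,425],[250,325]])
P=onplane(c,H,.177)[:,:2]
from scipy.optimize import least_squares
k=np.array([0,1,2,4,5])
fun=lambda v:(P-(v[:2]+v[3]*np.c_[np.cos(v[2]-k*np.pi/3),np.sin(v[2]-k*np.pi/3)])).ravel()
ctr=P.mean(0); v0=[*ctr,np.arctan2(*(P[0]-ctr)[::-1]),.027]
r=least_squares(fun,v0); print("hex",r.x,np.degrees(r.x[2])%60,fun(r.x).reshape(-1,2)*1e3)
print("bore",onplane(c,f([[367,318]]),.177),"spindle",onplane(c,f([[363,306]]),.171))
print("chamber rim",onplane(c,f([[365,228]]),.112))
ang=onplane(c,f([[53,179],[320,500],[692,252]]),.086); print("dots",ang, (ang[0]+ang[2])/2)
print("tool yaw deg",np.degrees(yaw(o)))
# tray corners from wrist / scene/top
b=cv2.imread("pics/top.png"); hsv=cv2.cvtColor(b,cv2.COLOR_BGR2HSV)
m=((hsv[...,1]<70)&(hsv[...,2]>110)).astype(np.uint8); m[:, :170]=0; m[:,268:]=0; m[:195]=0; m[258:]=0
n,l,s,ce=cv2.connectedComponentsWithStats(m); j=1+np.argmax(s[1:,4]); print(s[j])
bx=cv2.boxPoints(cv2.minAreaRect(np.argwhere(l==j)[:,::-1].astype(np.float32)))
p=onplane(cam("top"),bx,.016); print(p,p.mean(0),np.linalg.norm(np.diff(p,axis=0),axis=1))
E
```

```text
hex [ 0.4711 -0.154   1.0332  0.0263] 59.200176381362134 [[-0.5903 -0.9308]
 [ 0.5815 -0.499 ]
 [ 1.3031  1.2075]
 [-2.0193  1.0802]
 [ 0.725  -0.8579]]
bore [[ 0.4715 -0.154   0.177 ]] spindle [[ 0.4719 -0.1529  0.171 ]]
chamber rim [[ 0.4747 -0.1518  0.112 ]]
dots [[ 0.443  -0.0676  0.086 ]
 [ 0.3837 -0.1799  0.086 ]
 [ 0.504  -0.2439  0.086 ]] [ 0.4735 -0.1558  0.086 ]
tool yaw deg [ 25.796 -64.204]
[ 170  199   98   59 3751]
[[0.3672 0.431  0.016 ]
 [0.57   0.4299 0.016 ]
 [0.5617 0.0891 0.016 ]
 [0.3587 0.0939 0.016 ]] [0.4644 0.261  0.016 ] [0.2028 0.3409 0.203 ]
```

Request:
creep_tool:
  ticks:
    - [-0.0018,-0.0018,0,0,1]
    - [0,0,0.01,-0.1425,1]
    - [0,0,0.02,-0.1425,1]
    - [0,0,0.02,-0.1425,1]
    - [0,0,0.02,-0.1425,1]
    - [0,0,0.02,0,1]
    - [0,0,0.015,0,1]
    - [0,0,0.01,0,1]
    - [0,0,0.0055,0,1]
    - [0,0,0.005,0,1]
    - [0,0,0,0,1]
    - [0,0,0,0,1]
    - [0,0,0,0,1]
  squeeze: 30

```text
t: 3.25
eef_pos: [0.4725, -0.1525, 0.17]
tool_rot: [0.0, 0.872, 0.489, 0.0]
contact_force: [0.6, 0.3, -0.0]
gripper_width: 0.998
grasp_force: 0.0
```

```bash
python3 - <<'E'
from h import *
o=monitor.get_obs(); print(np.degrees(yaw(o)),o["q"],tool_delta(o,[.4715,-.1535,.169]))
E
```

```text
[ 58.5428 -31.4572] [ 0.4418  0.3029 -0.3005  2.0372  0.1217  0.8169 -0.4783] [-0.0014 -0.0003  0.001 ]
```

Request:
creep_tool:
  ticks:
    - [-0.0014,0,0.001,0,0.7]
    - [0,0,0,0,0.6]
    - [0,0,0,0,0.5]
    - [0,0,0,0,0.4]
    - [0,0,0,0,0.4]
    - [0,0,0,0,0.4]
  squeeze: 40

```text
t: 3.85
eef_pos: [0.4715, -0.1537, 0.1689]
tool_rot: [0.0, 0.872, 0.489, 0.0]
contact_force: [-1.0, -0.4, 6.2]
gripper_width: 0.558
grasp_force: 40.6
```

```bash
python3 - <<'E'
from h import *
o=monitor.get_obs(); print(np.degrees(yaw(o)),o["eef_pos"],o["torque"]);a=eyes.read_camera("wrist"); cv2.imwrite("pics/w2.png",a)
E
```

```text
[ 58.5376 -31.4624] [ 0.4715 -0.1537  0.1689] [ 0.0335  0.3789 -0.0251]
```

View pics/w2.png

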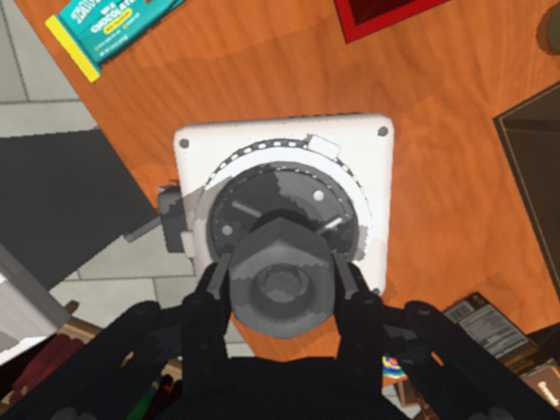

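The nut sits squarely between the fingers, flat on pad, at (283,270). Opening 0.558 fits 48 mm, so I start the first 120° clockwise turn.

Request:
creep_tool:
  ticks:
    - [0,0,-0.0004,0.14,0.4]
    - [0,0,-0.0004,0.14,0.4]
    - [0,0,-0.0004,0.14,0.4]
    - [0,0,-0.0004,0.14,0.4]
    - [0,0,-0.0004,0.14,0.4]
  squeeze: 50

```text
t: 4.4
eef_pos: [0.4715, -0.1537, 0.1704]
tool_rot: [0.0, 0.988, 0.157, 0.0]
contact_force: [0.1, -1.0, -0.1]
gripper_width: 0.561
grasp_force: 50.7
```

Request:
creep_tool:
  ticks:
    - [0,0,-0.0004,0.14,0.4]
    - [0,0,-0.0004,0.14,0.4]
    - [0,0,-0.0004,0.14,0.4]
    - [0,0,-0.0004,0.14,0.4]
    - [0,0,-0.0004,0.14,0.4]
    - [0,0,-0.0004,0.14,0.4]
    - [0,0,-0.0004,0.14,0.4]
    - [0,0,-0.0004,0.14,0.4]
    - [0,0,-0.0004,0.14,0.4]
    - [0,0,-0.0004,0.14,0.4]
    - [0,0,0,0,0.4]
    - [0,0,0,0,0.4]

```text
t: 5.6
eef_pos: [0.4715, -0.1536, 0.1745]
tool_rot: [0.0, 0.859, -0.512, 0.0]
contact_force: [0.3, -0.8, -0.2]
gripper_width: 0.555
grasp_force: 50.6
```

```bash
python3 - <<'E'
from h import *
o=monitor.get_obs(); print(np.degrees(yaw(o)),o["q"],o["torque"])
E
```

```text
[ -61.5532 -151.5532] [ 0.1103  0.2777  0.0925  2.0562 -0.0346  0.8088 -2.4219] [-0.2681 -0.0743  0.0395]
```

Request:
creep_tool:
  ticks:
    - [0,0,0,0,0.95]
    - [0,0,0,0,0.95]
    - [0,0,0,0,0.95]
    - [0,0,0,0,0.95]

```text
t: 6.0
eef_pos: [0.4713, -0.1535, 0.1744]
tool_rot: [-0.0, 0.858, -0.513, -0.0]
contact_force: [0.6, -0.1, -0.9]
gripper_width: 0.947
grasp_force: 0.0
```

Request:
creep_tool:
  ticks:
    - [0,0,0,-0.14,0.95]
    - [0,0,0,-0.14,0.95]
    - [0,0,0,-0.14,0.95]
    - [0,0,0,-0.14,0.95]
    - [0,0,0,-0.14,0.95]
    - [0,0,0,-0.14,0.95]
    - [0,0,0,-0.14,0.95]
    - [0,0,0,-0.14,0.95]
    - [0,0,0,-0.14,0.95]
    - [0,0,0,-0.14,0.95]
    - [0,0,0,-0.14,0.95]
    - [0,0,0,-0.14,0.95]
    - [0,0,0,-0.14,0.95]
    - [0,0,0,-0.14,0.95]
    - [0,0,0,-0.14,0.95]
    - [0,0,0,0,0.95]
    - [0,0,0,0,0.95]

```text
t: 7.7
eef_pos: [0.4713, -0.1537, 0.1745]
tool_rot: [-0.0, 0.873, 0.487, 0.0]
contact_force: [-0.4, -0.9, 0.5]
gripper_width: 0.952
grasp_force: 0.0
```

```bash
python3 - <<'E'
from h import *
o=monitor.get_obs(); print(np.degrees(yaw(o)),o["q"][6]);a=eyes.read_camera("wrist"); cv2.imwrite("pics/w3.png",a)
E
```

```text
[ 58.3273 -31.6727] -0.4726518940412144
```

View pics/w3.png

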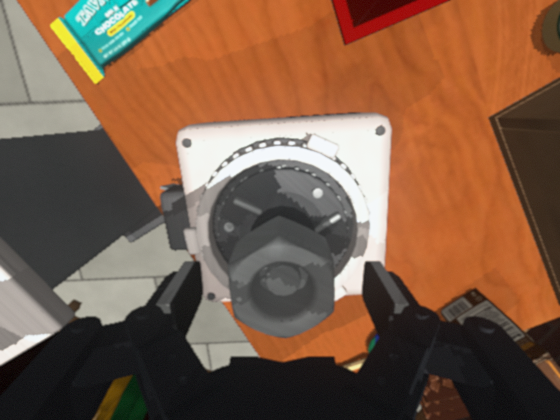

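The nut stayed put at (282,280), its flats still facing the fingers. I regrip and turn another 112°.

Request:
creep_tool:
  ticks:
    - [0,0,0,0,0.7]
    - [0,0,0,0,0.55]
    - [0,0,0,0,0.4]
    - [0,0,0,0,0.4]
    - [0,0,0,0,0.4]
    - [0,0,0,0,0.4]
  squeeze: 50

```text
t: 8.35
eef_pos: [0.4716, -0.1536, 0.1748]
tool_rot: [0.0, 0.872, 0.489, 0.0]
contact_force: [-1.2, 1.9, 5.4]
gripper_width: 0.56
grasp_force: 50.1
```

Request:
creep_tool:
  ticks:
    - [0,0,-0.0004,0.14,0.4]
    - [0,0,-0.0004,0.14,0.4]
    - [0,0,-0.0004,0.14,0.4]
    - [0,0,-0.0004,0.14,0.4]
    - [0,0,-0.0004,0.14,0.4]
    - [0,0,-0.0004,0.14,0.4]
    - [0,0,-0.0004,0.14,0.4]
    - [0,0,-0.0004,0.14,0.4]
    - [0,0,-0.0004,0.14,0.4]
    - [0,0,-0.0004,0.14,0.4]
    - [0,0,-0.0004,0.14,0.4]
    - [0,0,-0.0004,0.14,0.4]
    - [0,0,-0.0004,0.14,0.4]
    - [0,0,-0.0004,0.14,0.4]
    - [0,0,-0.001,0,0.4]
    - [0,0,-0.001,0,0.4]

```text
t: 9.95
eef_pos: [0.4709, -0.1534, 0.1816]
tool_rot: [0.0, 0.893, -0.45, -0.001]
contact_force: [0.1, -1.4, -2.2]
gripper_width: 0.557
grasp_force: 50.7
```

Request:
creep_tool:
  ticks:
    - [0,0,-0.002,0,0.4]
    - [0,0,-0.003,0,0.4]
    - [0,0,-0.004,0,0.4]
  squeeze: 60

```text
t: 10.25
eef_pos: [0.4711, -0.1535, 0.1911]
tool_rot: [0.0, 0.892, -0.452, -0.0]
contact_force: [-0.0, -0.5, -1.1]
gripper_width: 0.553
grasp_force: 63.6
```

Request:
creep_tool:
  ticks:
    - [0,0,-0.01,0,0.4]
    - [0,0,-0.01,0,0.4]
    - [0,0,-0.01,0,0.4]
    - [0,0,-0.01,0,0.4]
    - [0,0,-0.01,0,0.4]
    - [0,0,-0.01,0,0.4]
    - [0,0,0,0,0.4]
    - [0,0,0,0,0.4]

```text
t: 11.05
eef_pos: [0.4714, -0.1536, 0.2512]
tool_rot: [-0.0, 0.892, -0.452, 0.0]
contact_force: [0.8, -1.8, -2.3]
gripper_width: 0.549
grasp_force: 63.8
```

```bash
python3 - <<'E'
from h import *
o=monitor.get_obs(); print(np.degrees(yaw(o)),o["q"])
a=eyes.read_camera("wrist"); s=eyes.read_camera("scene"); t=eyes.read_camera("top")
cv2.imwrite("pics/t4.png",t)
x=cv2.resize(s[120:320,120:400],(560,400),interpolation=cv2.INTER_CUBIC)
y=cv2.resize(t[180:270,140:380],(560,210),interpolation=cv2.INTER_CUBIC)
cv2.imwrite("pics/c4.png",np.vstack([x,y])[:600])
E
```

```text
[ -53.754 -143.754] [ 0.1296  0.1791  0.0673  1.9775 -0.0144  0.9852 -2.3052]
```

View pics/c4.png

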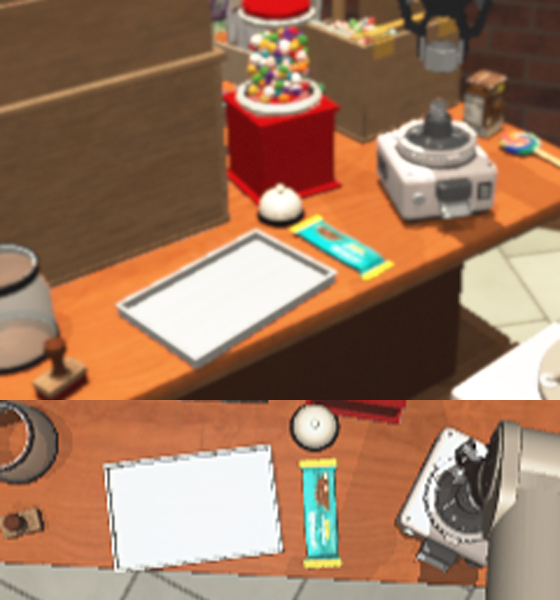

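The nut is in the gripper above the bare spindle tip and the burr is still seated. The tray's corners in the top picture are at about (185,208), (255,200), (262,245) and (191,253). I refine these and work out the move.

```bash
python3 - <<'E'
from h import *
c=cam("top"); b=cv2.imread("pics/t4.png")
C=onplane(c,[[185,208.3],[254.9,200.1],[261.7,244.7],[190.6,253.3]],.016)
print(C,C.mean(0),np.linalg.norm(np.diff(C,axis=0),axis=1))
m=((b.min(2)>200)).astype(np.uint8); m[:,:180]=0; m[:,266:]=0;m[:196]=0;m[256:]=0
n,l,s,_=cv2.connectedComponentsWithStats(m);j=1+np.argmax(s[1:,4])
r=cv2.minAreaRect(np.argwhere(l==j)[:,::-1].astype(np.float32)); F=onplane(c,cv2.boxPoints(r),.003)
print(r,F,F.mean(0),np.linalg.norm(np.diff(F,axis=0),axis=1))
ctr=F[:,:2].mean(0); d=F[0]-F[1] if np.linalg.norm(F[0]-F[1])>np.linalg.norm(F[1]-F[2]) else F[1]-F[2]
d=d[:2]/np.linalg.norm(d); d*=np.sign(d[1]); print("centre",ctr,"long dir",d,np.degrees(np.arctan2(-d[0],d[1])))
for s_ in(.058,-.058):
    T=[*(ctr+s_*d),.2]; print(s_,T,tool_delta(monitor.get_obs(),T))
E
```

```text
[[0.5359 0.3776 0.016 ]
 [0.5588 0.1318 0.016 ]
 [0.4018 0.1114 0.016 ]
 [0.3782 0.3594 0.016 ]] [0.4687 0.245  0.016 ] [0.2468 0.1583 0.2491]
((222.00772094726562, 226.42010498046875), (45.69181823730469, 72.0029296875), 82.99872589111328) [[0.5377 0.3853 0.003 ]
 [0.5628 0.132  0.003 ]
 [0.402  0.1158 0.003 ]
 [0.3776 0.3671 0.003 ]] [0.47   0.2501 0.003 ] [0.2546 0.1616 0.2524]
centre [0.47   0.2501] long dir [-0.0984  0.9951] 5.6475701132365534
0.058 [np.float64(0.46431352275748794), np.float64(0.30777885459059473), 0.2] [-0.3759 -0.2674  0.0506]
-0.058 [np.float64(0.4757289851617159), np.float64(0.19234191415081325), 0.2] [-0.2761 -0.2083  0.0506]
```

Request:
creep_tool:
  ticks:
    - [0,0,0,-0.145,0.4]
    - [0,0,0,-0.145,0.4]
    - [0,0,0,-0.145,0.4]
    - [0,0,0,-0.145,0.4]
    - [0,0,0,-0.145,0.4]
    - [0,0,0,-0.145,0.4]
    - [0,0,0,-0.145,0.4]
    - [0,0,0,-0.145,0.4]
    - [0,0,0,-0.145,0.4]
    - [0,0,0,-0.145,0.4]
    - [0,0,0,-0.145,0.4]
    - [0,0,0,-0.145,0.4]
    - [0,0,0,-0.145,0.4]
    - [0,0,0,-0.145,0.4]
    - [0,0,0,-0.145,0.4]
    - [0,0,0,-0.145,0.4]
    - [0,0,0,-0.145,0.4]
    - [0,0,0,-0.145,0.4]

```text
t: 13.0
eef_pos: [0.4711, -0.1535, 0.2505]
tool_rot: [-0.001, 0.668, 0.744, -0.0]
contact_force: [0.2, 0.4, -1.7]
gripper_width: 0.551
grasp_force: 63.6
```

Request:
creep_tool:
  ticks:
    - [0.0285,0.0023,0,0,0.4]
    - [0.0285,0.0023,0,0,0.4]
    - [0.0285,0.0023,0,0,0.4]
    - [0.0285,0.0023,0,0,0.4]
    - [0.0285,0.0023,0,0,0.4]
    - [0.0285,0.0023,0,0,0.4]
    - [0.0285,0.0023,0,0,0.4]
    - [0.0285,0.0023,0,0,0.4]
    - [0.0285,0.0023,0,0,0.4]
    - [0.0285,0.0023,0,0,0.4]
    - [0.0285,0.0023,0,0,0.4]
    - [0.0285,0.0023,0,0,0.4]
    - [0.0285,0.0023,0,0,0.4]
    - [0.0285,0.0023,0,0,0.4]
    - [0.0285,0.0023,0,0,0.4]
    - [0.0285,0.0018,0,0,0.4]
    - [0,0,0,0,0.4]
    - [0,0,0,0,0.4]

```text
t: 14.8
eef_pos: [0.4611, 0.304, 0.2504]
tool_rot: [-0.0, 0.67, 0.742, -0.001]
contact_force: [0.4, -1.2, -0.9]
gripper_width: 0.552
grasp_force: 63.8
```

```bash
python3 - <<'E'
from h import *
o=monitor.get_obs(); print(np.degrees(yaw(o)),o["q"],tool_delta(o,[.463,.304,.03]))
a=eyes.read_camera("wrist"); cv2.imwrite("pics/w5.png",a); cc=cam("wrist",o)
d=np.array([-.1,.995]);e=np.array([.995,.1]);c=np.array([.469,.2465])
print(project(cc,[[*(c+i*.08*e+j*.125*d),.016] for i in(-1,1) for j in(-1,1)]))
E
```

```text
[95.8653  5.8653] [-0.2682  0.323  -0.5238  1.822   0.184   1.0463 -0.7602] [-0.      0.0022  0.2204]
[[228.38   303.9463]
 [216.828  122.8479]
 [339.8621 304.2531]
 [353.2562 123.1461]]
```

View pics/w5.png

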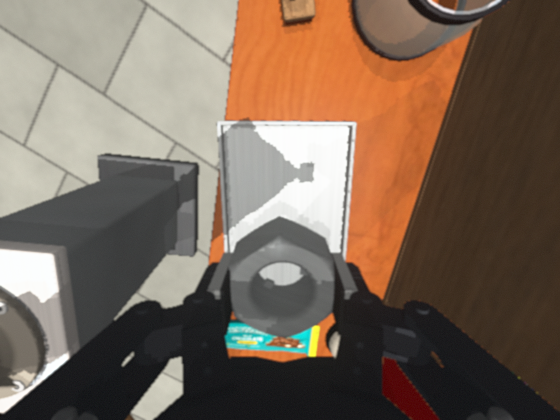

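The tray's far corners are at (219,122) and (356,122), 2–3 px (about 2.5 mm) right of my prediction. I correct for that and lower the nut.

Request:
creep_tool:
  ticks:
    - [0,0.0044,0.02,0,0.4]
    - [0,0,0.025,0,0.4]
    - [0,0,0.025,0,0.4]
    - [0,0,0.025,0,0.4]
    - [0,0,0.025,0,0.4]
    - [0,0,0.025,0,0.4]
    - [0,0,0.025,0,0.4]
    - [0,0,0.02,0,0.4]
    - [0,0,0.015,0,0.4]
    - [0,0,0.01,0,0.4]
    - [0,0,0,0,0.4]
    - [0,0,0,0,0.4]

```text
t: 16.05
eef_pos: [0.4663, 0.3043, 0.0366]
tool_rot: [0.0, 0.671, 0.742, 0.0]
contact_force: [0.6, 0.9, -1.6]
gripper_width: 0.551
grasp_force: 63.8
```

Request:
creep_tool:
  ticks:
    - [0,0,0.002,0,0.4]
    - [0,0,0.002,0,0.4]
    - [0,0,0.001,0,0.4]
    - [0,0,0,0,0.4]

```text
t: 16.45
eef_pos: [0.4659, 0.3042, 0.0312]
tool_rot: [0.0, 0.671, 0.742, 0.0]
contact_force: [-0.5, 0.2, -2.5]
gripper_width: 0.554
grasp_force: 63.8
```

Request:
creep_tool:
  ticks:
    - [0,0,0.001,0,0.4]
    - [0,0,0.001,0,0.4]
    - [0,0,0,0,0.4]

```text
t: 16.75
eef_pos: [0.4658, 0.3042, 0.029]
tool_rot: [-0.0, 0.671, 0.742, -0.0]
contact_force: [-0.1, 0.3, -2.1]
gripper_width: 0.552
grasp_force: 63.8
```

Request:
creep_tool:
  ticks:
    - [0,0,0.001,0,0.4]
    - [0,0,0.0005,0,0.4]
    - [0,0,0.0005,0,0.4]
    - [0,0,0,0,0.4]

```text
t: 17.15
eef_pos: [0.466, 0.3041, 0.0278]
tool_rot: [0.0, 0.671, 0.742, -0.0]
contact_force: [-2.3, -1.9, 7.6]
gripper_width: 0.551
grasp_force: 64.7
```

Request:
creep_tool:
  ticks:
    - [0,0,0.0005,0,0.4]
    - [0,0,0,0,0.4]

```text
t: 17.35
eef_pos: [0.4659, 0.3041, 0.0277]
tool_rot: [0.0, 0.671, 0.742, -0.0]
contact_force: [-3.8, -3.8, 11.6]
gripper_width: 0.552
grasp_force: 65.2
```

Request:
creep_tool:
  ticks:
    - [0,0,0,0,0.6]
    - [0,0,0,0,0.75]
    - [0,0,0,0,0.95]
    - [0,0,0,0,0.95]
    - [0,0,-0.005,0,0.95]
    - [0,0,-0.01,0,0.95]
    - [0,0,-0.025,0,0.95]
    - [0,0,-0.03,0,0.95]
    - [0,0,-0.03,0,0.95]
    - [0,0,-0.03,0,0.95]
    - [0,0,-0.03,0,0.95]
    - [0,0,-0.03,0,0.95]
    - [0,0,-0.03,0,0.95]
    - [0,0,-0.03,0,0.95]
    - [0,0,0,0,0.95]
    - [0,0,0,0,0.95]

```text
t: 18.95
eef_pos: [0.466, 0.3043, 0.2778]
tool_rot: [0.0, 0.671, 0.742, 0.001]
contact_force: [0.4, 0.3, -0.4]
gripper_width: 0.951
grasp_force: 0.0
```

```bash
python3 - <<'E'
from h import *
o=monitor.get_obs(); print(np.degrees(yaw(o)),tool_delta(o,[.4715,-.1536,.28]))
a=eyes.read_camera("wrist"); cv2.imwrite("pics/w6.png",a)
E
```

```text
[95.7867  5.7866] [-0.4561 -0.0407 -0.0026]
```

View pics/w6.png

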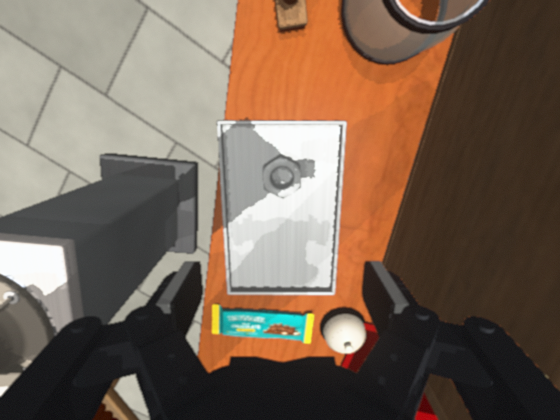

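The nut lies flat and let go at (283,177) in the tray, whose corners are at (219,122), (345,122), (336,292) and (230,292). I go back to the mill for the burr.

```bash
cp pics/w6.png /tmp/; python3 - <<'E'
from h import *
o=monitor.get_obs(); c=cam("wrist",o)
C=onplane(c,[[219,122],[345,122],[336,292],[230,292]],.016); print(C,C.mean(0),np.linalg.norm(np.diff(C,axis=0),axis=1)); print("nut",onplane(c,[[283,177]],.035))
E
```

```text
[[0.379  0.3628 0.016 ]
 [0.5366 0.3788 0.016 ]
 [0.5643 0.1325 0.016 ]
 [0.4043 0.1163 0.016 ]] [0.471  0.2476 0.016 ] [0.1584 0.2478 0.1608]
nut [[0.4657 0.305  0.035 ]]
```

Request:
creep_tool:
  ticks:
    - [-0.0285,-0.0025,0,0,0.95]
    - [-0.0285,-0.0025,0,0,0.95]
    - [-0.0285,-0.0025,0,0,0.95]
    - [-0.0285,-0.0025,0,0,0.95]
    - [-0.0285,-0.0025,0,0,0.95]
    - [-0.0285,-0.0025,0,0,0.95]
    - [-0.0285,-0.0025,0,0,0.95]
    - [-0.0285,-0.0025,0,0,0.95]
    - [-0.0285,-0.0025,0,0,0.95]
    - [-0.0285,-0.0025,0,0,0.95]
    - [-0.0285,-0.0025,0,0,0.95]
    - [-0.0285,-0.0025,0,0,0.95]
    - [-0.0285,-0.0025,0,0,0.95]
    - [-0.0285,-0.0025,0,0,0.95]
    - [-0.0285,-0.0025,0,0,0.95]
    - [-0.0285,-0.003,0,0,0.95]
    - [0,0,0,0,0.95]
    - [0,0,0,0,0.95]
  squeeze: 40

```text
t: 20.8
eef_pos: [0.4708, -0.1536, 0.2755]
tool_rot: [-0.001, 0.671, 0.741, -0.0]
contact_force: [-0.5, 0.4, -0.0]
gripper_width: 0.946
grasp_force: 0.0
```

```bash
python3 - <<'E'
from h import *
o=monitor.get_obs(); print(np.degrees(yaw(o)),tool_delta(o,[.4715,-.1536,.136]),o["q"])
a=eyes.read_camera("wrist"); c=cam("wrist",o); print(project(c,[[.4715,-.1536,.145],[.4715,-.1536,.171]]))
cv2.imwrite("pics/w7.png",cv2.resize(a[120:320,170:400],None,fx=3,fy=3)[:600])
E
```

```text
[95.7089  5.709 ] [-0.0002  0.001   0.1395] [ 0.4006  0.1685 -0.2362  1.9306  0.0446  1.0498  0.2449]
[[284.1241 204.2435]
 [284.2676 213.6106]]
```

View pics/w7.png

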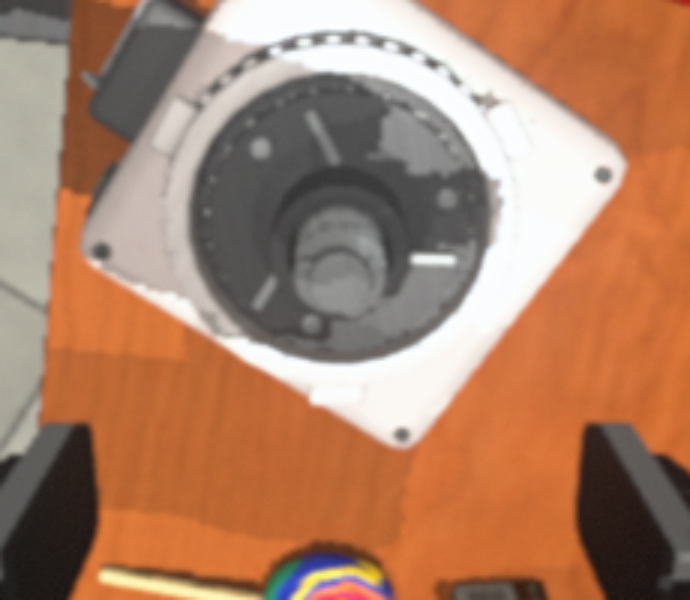

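The burr is still seated, hub around crop (340,243), as predicted. I descend and grip it.

Request:
creep_tool:
  ticks:
    - [0,0.0008,0.02,0,0.95]
    - [0,0,0.025,0,0.95]
    - [0,0,0.025,0,0.95]
    - [0,0,0.025,0,0.95]
    - [0,0,0.02,0,0.95]
    - [0,0,0.015,0,0.95]
    - [0,0,0.009,0,0.95]
    - [0,0,0,0,0.95]
    - [0,0,0,0,0.95]

```text
t: 21.75
eef_pos: [0.4728, -0.1529, 0.138]
tool_rot: [0.0, 0.67, 0.742, 0.0]
contact_force: [0.0, -0.9, -0.5]
gripper_width: 0.95
grasp_force: 0.0
```

Request:
creep_tool:
  ticks:
    - [0,0,0,0,0.7]
    - [0,0,0,0,0.55]
    - [0,0,0,0,0.4]
    - [0,0,0,0,0.35]
    - [0,0,0,0,0.35]
    - [0,0,0,0,0.35]
    - [0,0,0,0,0.35]
  squeeze: 60

```text
t: 22.45
eef_pos: [0.4726, -0.1537, 0.1386]
tool_rot: [0.0, 0.671, 0.742, 0.0]
contact_force: [-2.3, 1.0, 7.4]
gripper_width: 0.493
grasp_force: 60.2
```

Request:
creep_tool:
  ticks:
    - [0,0,-0.003,0,0.35]
    - [0,0,-0.005,0,0.35]
    - [0,0,-0.008,0,0.35]
    - [0,0,-0.01,0,0.35]
  squeeze: 80

```text
t: 22.85
eef_pos: [0.4719, -0.1534, 0.1639]
tool_rot: [-0.001, 0.67, 0.742, -0.0]
contact_force: [-2.0, 0.1, -5.0]
gripper_width: 0.486
grasp_force: 81.5
```

Request:
creep_tool:
  ticks:
    - [0,0,-0.012,0,0.35]
    - [0,0,-0.012,0,0.35]
    - [0,0,-0.012,0,0.35]
    - [0,0,-0.012,0,0.35]
    - [0,0,-0.012,0,0.35]
    - [0,0,-0.012,0,0.35]
    - [0,0,-0.012,0,0.35]
    - [0,0,-0.012,0,0.35]
    - [0,0,0,0,0.35]
    - [0,0,0,0,0.35]

```text
t: 23.85
eef_pos: [0.4723, -0.1535, 0.2597]
tool_rot: [0.0, 0.671, 0.742, 0.0]
contact_force: [0.7, -0.2, -6.0]
gripper_width: 0.485
grasp_force: 81.6
```

```bash
python3 - <<'E'
from h import *
o=monitor.get_obs(); C=np.array([.471,.2475]); d=np.array([-.1,.995]); T=C-.055*d
print(T,np.degrees(yaw(o)),tool_delta(o,[*T,.0416]))
E
```

```text
[0.4765 0.1928] [95.7844  5.7844] [0.3441 0.039  0.218 ]
```

Request:
creep_tool:
  ticks:
    - [0.012,0.0014,0,0,0.35]
    - [0.0245,0.0028,0,0,0.35]
    - [0.0245,0.0028,0,0,0.35]
    - [0.0245,0.0028,0,0,0.35]
    - [0.0245,0.0028,0,0,0.35]
    - [0.0245,0.0028,0,0,0.35]
    - [0.0245,0.0028,0,0,0.35]
    - [0.0245,0.0028,0,0,0.35]
    - [0.0245,0.0028,0,0,0.35]
    - [0.0245,0.0028,0,0,0.35]
    - [0.0245,0.0028,0,0,0.35]
    - [0.0245,0.0028,0,0,0.35]
    - [0.0245,0.0028,0,0,0.35]
    - [0.0245,0.0028,0,0,0.35]
    - [0.0135,0.0012,0,0,0.35]
    - [0,0,0,0,0.35]
    - [0,0,0,0,0.35]

```text
t: 25.55
eef_pos: [0.4761, 0.1921, 0.2591]
tool_rot: [-0.0, 0.67, 0.742, -0.001]
contact_force: [0.1, -1.0, -5.7]
gripper_width: 0.487
grasp_force: 81.6
```

```bash
python3 - <<'E'
from h import *
o=monitor.get_obs(); print(tool_delta(o,[.4765,.1928,.0416]))
a=eyes.read_camera("wrist"); cv2.imwrite("pics/w8.png",a)
E
```

```text
[0.0009 0.0007 0.2175]
```

View pics/w8.png

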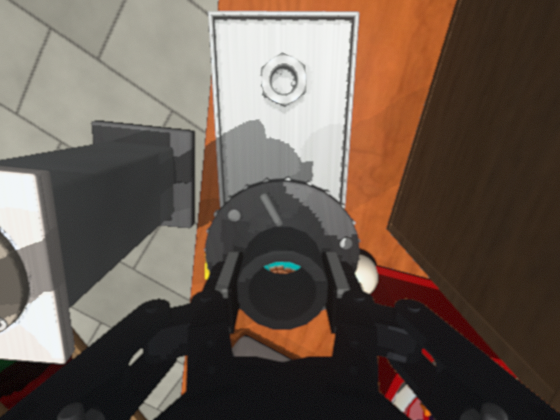

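The burr hangs level in the gripper at (282,270), in line with the tray and with the nut clear at (284,80). I lower it, slowly near the floor.

Request:
creep_tool:
  ticks:
    - [0.0008,0.0006,0.01,0,0.35]
    - [0,0,0.02,0,0.35]
    - [0,0,0.025,0,0.35]
    - [0,0,0.025,0,0.35]
    - [0,0,0.025,0,0.35]
    - [0,0,0.025,0,0.35]
    - [0,0,0.025,0,0.35]
    - [0,0,0.02,0,0.35]
    - [0,0,0.015,0,0.35]
    - [0,0,0.01,0,0.35]
    - [0,0,0.005,0,0.35]
    - [0,0,0.003,0,0.35]
    - [0,0,0,0,0.35]
    - [0,0,0,0,0.35]

```text
t: 27.0
eef_pos: [0.4775, 0.1937, 0.0522]
tool_rot: [0.0, 0.671, 0.742, 0.001]
contact_force: [-0.1, -0.3, -5.6]
gripper_width: 0.491
grasp_force: 81.7
```

Request:
creep_tool:
  ticks:
    - [0,0,0.0015,0,0.35]
    - [0,0,0.0015,0,0.35]
    - [0,0,0.001,0,0.35]
    - [0,0,0.001,0,0.35]
    - [0,0,0.001,0,0.35]
    - [0,0,0,0,0.35]

```text
t: 27.6
eef_pos: [0.4769, 0.1935, 0.0454]
tool_rot: [-0.0, 0.671, 0.742, -0.0]
contact_force: [-0.1, 0.2, -5.9]
gripper_width: 0.487
grasp_force: 81.7
```

Request:
creep_tool:
  ticks:
    - [0,0,0.001,0,0.35]
    - [0,0,0.001,0,0.35]
    - [0,0,0.0005,0,0.35]
    - [0,0,0,0,0.35]

```text
t: 28.0
eef_pos: [0.477, 0.1935, 0.043]
tool_rot: [-0.0, 0.671, 0.742, -0.0]
contact_force: [0.0, -0.1, -5.8]
gripper_width: 0.48
grasp_force: 81.7
```

Request:
creep_tool:
  ticks:
    - [0,0,0.0005,0,0.35]
    - [0,0,0.0005,0,0.35]
    - [0,0,0,0,0.35]

```text
t: 28.3
eef_pos: [0.477, 0.1935, 0.042]
tool_rot: [-0.0, 0.671, 0.742, -0.0]
contact_force: [0.6, -0.5, -5.8]
gripper_width: 0.489
grasp_force: 81.7
```

Request:
creep_tool:
  ticks:
    - [0,0,0.0005,0,0.35]
    - [0,0,0.0005,0,0.35]
    - [0,0,0,0,0.35]

```text
t: 28.6
eef_pos: [0.4771, 0.1936, 0.0418]
tool_rot: [0.0, 0.671, 0.742, -0.0]
contact_force: [-1.2, -1.4, 5.4]
gripper_width: 0.487
grasp_force: 82.8
```

Request:
creep_tool:
  ticks:
    - [0,0,0.0003,0,0.35]
    - [0,0,0.0002,0,0.35]
    - [0,0,0,0,0.35]

```text
t: 28.9
eef_pos: [0.4771, 0.1936, 0.0418]
tool_rot: [0.0, 0.671, 0.742, -0.0]
contact_force: [-4.6, -2.4, 11.5]
gripper_width: 0.49
grasp_force: 83.4
```

Request:
creep_tool:
  ticks:
    - [0,0,0,0,0.5]
    - [0,0,0,0,0.6]
    - [0,0,0,0,0.75]
    - [0,0,0,0,0.9]
    - [0,0,0,0,0.9]
    - [0,0,-0.005,0,0.9]
    - [0,0,-0.015,0,0.9]
    - [0,0,-0.03,0,0.9]
    - [0,0,-0.03,0,0.9]
    - [0,0,-0.03,0,0.9]
    - [0,0,-0.03,0,0.9]
    - [0,0,-0.03,0,0.9]
    - [0,0,-0.03,0,0.9]
    - [0,0,0,0,0.9]
    - [0,0,0,0,0.9]

```text
t: 30.4
eef_pos: [0.4771, 0.1936, 0.2412]
tool_rot: [0.0, 0.671, 0.742, 0.001]
contact_force: [0.3, -0.3, 0.3]
gripper_width: 0.902
grasp_force: 0.0
```

```bash
python3 - <<'E'
from h import *
a=eyes.read_camera("wrist"); s=eyes.read_camera("scene")
cv2.imwrite("pics/w9.png",np.hstack([cv2.resize(a,(400,300)),cv2.resize(s[200:320,150:310],(400,300))]))
E
```

```text
(no output)
```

View pics/w9.png

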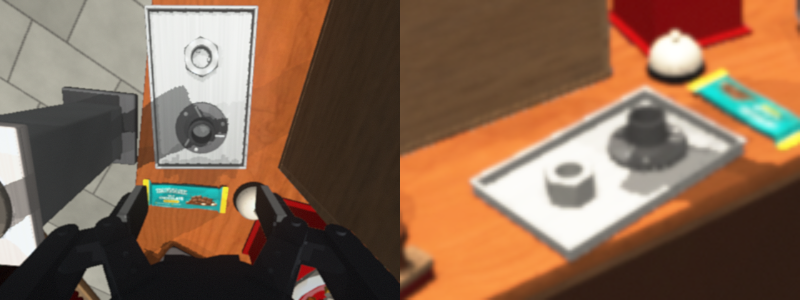

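The nut (201,57) and the burr (201,127) both lie flat in the tray, the burr hub up. The gripper is clear of everything, so I hand in.

```bash
python3 -c "
from station import bot
print(bot.hand_in())"
```

```text
the job is handed in; nothing more can be done
None
```

I unscrewed the nut in two grasps and set it flat in the tray, then set the burr down gently beside it, hub up; I handed the job in at about 30 s with the gripper clear, but got no verdict back.

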